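# Crank the larger hand mill through its heavy point

### The arm

A 6-joint arm with a two-finger parallel gripper is mounted at the origin on a cart in front of the work surface, level with it; the furniture and walls round the work are solid. World frame = base frame: x ahead of the robot, y to its left, z up, the work surface at z = 0. Lengths are in m, angles in rad, forces in N, time in s.
With the tool pointing down it reaches from about 0.325 to 0.775 m from the base axis. Payload 5.5 kg.
Tool frame: the origin (TCP) lies on the mounting face of the last link; the fingertips stand 182 mm ahead of it and the grasp point (between the pads) lies 163 mm ahead of it (arm.grasp_offset is the distance from the TCP to the grasp point, in m); z points along the fingers, y is the line along which they close (so a half turn about z gives the same grasp; the last joint's range is limited). The gripper opens to 88 mm and grips with 3 to 60 N. Pads are 20 mm wide; open, the fingers measure 115 mm over their backs; the gripper's body (75 mm by 178 mm) begins 61 mm behind the grasp point.
Start: joints at [-0.057, 0.091, 1.231, -0, 1.82, -0.057], TCP at [0.6, -0, 0.405] pointing down, gripper open.
Joint ranges: [-2.87, 2.87], [-0.86, 2.18], [0.17, 2.46], [-1.51, 4.65], [0.06, 2.69], [-2.65, 2.65]. Speed limits (rad/s): [2.57, 2.57, 3.01, 3.14, 3.14, 3.14].

### API

Orientations are given as a unit quaternion [w, x, y, z].
In Python, from bench import arm, optics gives the robot as it stands.
- The arm moves only by the tool apply_moves, never from a script. Its argument "commands" is a list of rows, each an object of numbers: "tx", "ty", "tz": the shift along the tool's x, y, z in cm; "rx", "ry", "rz": the turn, a rotation vector about the tool's x, y, z in rad; "jaw": the opening, from -1 (shut) to 1 (fully open). A call has 1 to 12 rows; each row is the pose to reach, as a shift and turn from the pose commanded when the call began, along the tool's axes at that moment; what a row does not reach only later rows make up. A row lasts 1/12 s, in which the tool goes at most 41.7 mm and 7.16 degrees, less where a joint would pass 70% of its speed; a pose out of reach is approached as far as the arm can. A call with a gripper value outside its range is refused whole. The fingers move at their own pace and stop on an object; "squeeze" is the grip in N (left out, the last holds). Time passes only in rows, so rows that repeat a pose let the fingers close. It gives the time, the measured TCP pose, the force, the opening and the grip force at its end, in the units of the state.
- arm.get_obs(): the state, without advancing time (a new reading comes with each control period).
- optics.snapshot(name): name is "scene" or "side" or "wrist"; returns (picture, depth): 400x640x3 uint8, red, green, blue; 400x640 float32, m along the optical axis (not along the pixel's ray), 0 where there is no reading.
- optics.camera_info(name): a dict with "K" (3x3 intrinsics, pixels), "origin" and "rotation" of the camera in the world; the wrist camera has in their place "mount" (4x4, takes a point from camera to tool coordinates, whose origin is the TCP and whose axes are the flange's). Camera axes: x right, y down, z forward; pixel columns grow to the right and rows downward; lengths in m; the calibration is good to about 2 mm. A picture is of the moment at which its call begins: read the wrist's pose just before it. camera_info takes no time and is no camera call.
- arm.job_done(): hands the job in; it is judged then, once.
Trained networks look in the newest picture that a camera, given by its name, has taken for a name from the list of things; names that differ only in an ending like _2 or _b are one class to them, and where a whole thing is asked for, a point or a joint stands for the part that bears it (a point fixed in the world has none). Each returns a list of dicts, best first, with "p" (0 to 1); they miss things now and then, are a little off and sometimes report something else, mostly with a low value. They report only what shows in the picture. A call takes as long as a camera call.
- optics.boxes_of(camera, label): "xyz" ([x, y, z] in m, in the coordinates of the camera as it stood for that picture, good to about 4 mm: the middle of the surface that is visible of it).
- optics.pinpoint(camera, label): "xyz" ([x, y, z] in m, in the coordinates of the camera as it stood for that picture, good to about 4 mm: a listed point, or the origin of a listed thing).
The state is a dict: "clock": time; "qpos": joint angles; "joint_vel": joint speeds; "tau": joint torques, N m; "ee_pos": TCP position; "orientation": TCP orientation; "ft_force": force on the tool from outside, world axes, zero at the start; "wrist_torque": the same for the moment, N m; "gripper_width": opening from 0.0 (shut) to 1.0 (fully open); "finger_force": force on a finger pad.
Only numpy, scipy, OpenCV 4.12 (cv2) and the standard library are available. Lean on these libraries where they do the work, as an engineer would, in place of code of your own. Each camera call takes 0.05 s, during which the arm holds its last target. There are 200 camera calls.

### The job

Two hand mills stand on the bench. Take the crank knob of the larger one and turn it two full turns clockwise as seen from above, steadily and no faster than about a turn in three seconds, keeping it in hand through the heavy point of each turn so that the crank never springs ahead or kicks back. Finish with the crank over the spout of the mill again, where it began, and let go; do not turn the small mill.

Things in the scene. Friction and masses are not known exactly. Their poses are not given: they have to be found in the camera images.
- mill: Larger hand mill, fixed: grey round metal body 92 mm across the top, foot 112 mm across, 115 mm high without crank; short slanting spout on one side, across from it an aluminium spring housing reaching 81 mm from the axis, 137 mm high. Origin: centre of the foot on the bench, on the vertical crank axis; z up, x axis points from the spout (-x) to the housing (+x).
- crank (a joint): Larger mill's crank angle, rad. 0: knob over the spout; grows clockwise seen from above, counts on over turns (two turns: 12.57). Starts within 0.3 of 0. Friction (1 N at the knob) holds it still, except at 2.5 to 3.8 rad of each turn (knob over spring housing), where a spring plunger resists with up to 9 N at the knob before 3.14 rad, then pushes it ahead with up to 7 N.
- knob (a point): Middle of the larger mill's crank knob: upright black round sleeve, 22 mm diameter, 45 mm high, spinning freely on its pin, so the hand need not turn with it. It circles at 65 mm radius about the mill's axis. Heights over the bench: its middle 177 mm, top 200 mm, the flat steel crank arm below it 153 mm; the hub nut on the axis ends at 165 mm.
- small_knob (a point): Middle of the crank knob of the small mill, which looks alike but has no spring housing, is 71 mm high without crank and 69 mm across the foot: black sleeve 16 mm in diameter, 30 mm high, 115 mm above the bench, on a crank of 42 mm radius. To be left alone.

How it is judged:
By the outcome, as a careful person would: the job done as asked, in the order asked, and still so for the second after the job is handed in, with the robot touching nothing.
It also fails if it takes over 69 s, if anything falls off the work surface, if the arm or the gripper's body presses on something with over 40 N, if the wrist force passes 120 N, or if a joint passes its speed limit or range.

## Working session

There is one attempt and no reset: what is moved stays moved. The work goes in short steps, Python scripts to look and compute and a tool call to move; the robot and the scene stay as the last step left them, time stands still between calls to the robot, and variables do not carry over. Pictures are saved under pics/ and viewed, at most 10 in all, crops included, and the job is handed in when it is done.

Besides the shell and the picture viewer there is one more tool, called after "Emit:" as name([rows], argument=value, ...), one row to a line, values as JSON. apply_moves: Moves the arm, as the interface text tells. Its arguments: {"type":"object","properties":{"commands":{"type":"array","items":{"type":"object","properties":{"tx":{"type":"number"},"ty":{"type":"number"},"tz":{"type":"number"},"rx":{"type":"number"},"ry":{"type":"number"},"rz":{"type":"number"},"jaw":{"type":"number"}}}},"squeeze":{"type":"number"}},"required":["commands"]}

```bash
mkdir -p pics
cat > h.py <<'E'
import numpy as np, cv2
from bench import arm, optics
from scipy.spatial.transform import Rotation as R
def T(name):
    i=optics.camera_info(name)
    if name=="wrist":
        o=arm.get_obs(); q=o["orientation"]; M=np.eye(4); M[:3,:3]=R.from_quat([q[1],q[2],q[3],q[0]]).as_matrix(); M[:3,3]=o["ee_pos"]
        return M@np.array(i["mount"])
    M=np.eye(4); M[:3,:3]=i["rotation"]; M[:3,3]=i["origin"]; return M
def w(M,p): return (M[:3,:3]@np.array(p)+M[:3,3]).round(4)
E
python3 - <<'E'
from h import *
o=arm.get_obs(); print(o)
for c in ["scene","side","wrist"]:
    M=T(c); im,d=optics.snapshot(c); cv2.imwrite(f"pics/{c}0.png",im[:,:,::-1])
    for l in ["mill","knob","small_knob"]:
        for r in optics.pinpoint(c,l)[:3]: print(c,l,round(r["p"],2),w(M,r["xyz"]))
print(arm.get_obs()["clock"])
E
```

```text
{'clock': 0.0, 'qpos': array([-5.66882840e-02,  9.18345530e-02,  1.23186984e+00, -1.71859251e-05,
        1.81976264e+00, -5.67181612e-02]), 'joint_vel': array([-0.00103824,  0.00051396, -0.00163228,  0.00047445, -0.00114955,
       -0.00062722]), 'tau': array([-3.13584051e-04, -4.46447504e+01, -4.06449509e+01,  6.96761138e-02,
        2.93726998e-02, -1.50731516e-04]), 'ee_pos': array([ 6.00057103e-01, -7.80045646e-07,  4.03530153e-01]), 'orientation': array([-6.93638008e-04,  7.07097399e-01,  7.07115542e-01, -6.30286052e-04]), 'ft_force': array([ 0.43608034,  1.39795278, -0.56054671]), 'wrist_torque': array([0.02481317, 0.0354472 , 0.01564942]), 'finger_force': 0.0, 'gripper_width': 1.0046348373395755}Traceback (most recent call last):
  File "<stdin>", line 4, in <module>
  File "h.py", line 9, in T
    M=np.eye(4); M[:3,:3]=i["rotation"]; M[:3,3]=i["origin"]; return M
                 ~^^^^^^^
ValueError: could not broadcast input array from shape (4,) into shape (3,3)
```

```bash
python3 -c "
import cv2,numpy as np
a=[cv2.imread(f'pics/{c}0.png') for c in ['scene','side','wrist']]
b=[cv2.resize(x,(400,250)) for x in a]
cv2.imwrite('pics/m0.png',np.vstack([np.hstack(b[:2]),np.hstack([b[2],b[2]*0])]))"
```

```text
[ WARN:0@0.021] global loadsave.cpp:275 findDecoder imread_('pics/scene0.png'): can't open/read file: check file path/integrity
[ WARN:0@0.021] global loadsave.cpp:275 findDecoder imread_('pics/side0.png'): can't open/read file: check file path/integrity
[ WARN:0@0.021] global loadsave.cpp:275 findDecoder imread_('pics/wrist0.png'): can't open/read file: check file path/integrity
Traceback (most recent call last):
cv2.error: OpenCV(4.12.0) /io/opencv/modules/imgproc/src/resize.cpp:4208: error: (-215:Assertion failed) !ssize.empty() in function 'resize'
```

```bash
sed -i 's/M\[:3,:3\]=i\["rotation"\]/q=i["rotation"]; M[:3,:3]=R.from_quat([q[1],q[2],q[3],q[0]]).as_matrix()/' h.py
python3 - <<'E'
from h import *
a=[]
for c in ["scene","side","wrist"]:
    M=T(c); im,d=optics.snapshot(c); a.append(cv2.resize(im[:,:,::-1],(400,250)))
    cv2.imwrite(f"pics/{c}0.png",im[:,:,::-1]); np.save(f"{c}0.npy",d)
    for l in ["mill","knob","small_knob"]:
        for r in optics.pinpoint(c,l)[:3]: print(c,l,round(r["p"],2),w(M,r["xyz"]))
cv2.imwrite('pics/m0.png',np.vstack([np.hstack(a[:2]),np.hstack([a[2],a[2]*0])]))
print(arm.get_obs()["clock"])
E
```

```text
scene mill 0.93 [ 0.5177  0.0315 -0.0036]
scene knob 0.53 [0.4597 0.0652 0.179 ]
scene small_knob 0.44 [0.5661 0.1743 0.1163]
side mill 0.61 [0.5137 0.0326 0.0019]
side knob 0.66 [0.4601 0.0633 0.1817]
side small_knob 0.5 [0.5594 0.1712 0.1141]
wrist mill 0.67 [0.5149 0.0255 0.0006]
wrist knob 0.7 [0.462 0.065 0.177]
0.6
```

View pics/m0.png

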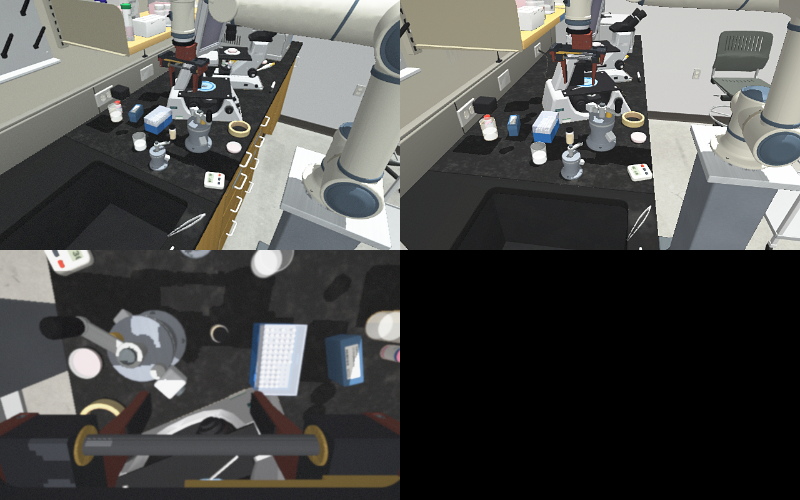

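```bash
cat > an.py <<'E'
from h import *
c0=np.array([.515,.0305]); P=[]
for c in ["scene","side","wrist"]:
    d=np.load(c+"0.npy"); K=np.array(optics.camera_info(c)["K"]); M=T(c)
    v,u=np.nonzero(d>0); z=d[v,u]
    p=np.c_[(u-K[0,2])/K[0,0]*z,(v-K[1,2])/K[1,1]*z,z]@M[:3,:3].T+M[:3,3]
    r=np.hypot(*(p[:,:2]-c0).T); a=np.degrees(np.arctan2(*(p[:,:2]-c0).T[::-1]))%360
    top=p[(abs(p[:,2]-.115)<.003)&(r<.055)]; 
    k=p[(p[:,2]>.168)&(p[:,2]<.205)&(r<.09)&(r>.045)]
    h=(p[:,2]>.119)&(p[:,2]<.14)&(r>.052)&(r<.09)
    s=(p[:,2]>.03)&(p[:,2]<.11)&(r>.06)&(r<.1)
    print(c,"knob",k.min(0) if len(k) else 0,k.max(0) if len(k) else 0,len(k))
    print(" topring",len(top),(top.min(0),top.max(0)) if len(top) else 0)
    for n,m in (("housing",h),("spout",s)):
        print(" ",n,m.sum(),np.histogram(a[m],bins=np.arange(0,361,15))[0], p[m].mean(0) if m.any() else 0)
    if c!="wrist": P.append(p)
P=np.vstack(P)
b=P[(P[:,2]>.13)&(P[:,0]>.2)&(P[:,0]<.8)&(abs(P[:,1])<.4)&(P[:,2]<.4)]
H=np.zeros((20,24),int)
for x,y,z in b:
    i,j=int((x-.3)/.025),int((y+.3)/.025)
    if 0<=i<20 and 0<=j<24: H[i,j]=max(H[i,j],int(z*1000))
print("y",[int(1000*(-.3+.025*j)) for j in range(24)])
for i in range(20): print(int(300+25*i),*H[i])
E
python3 an.py
```

```text
scene knob [0.44852552 0.05649813 0.16842354] [0.46917217 0.07665121 0.20187192] 154
 topring 393 (array([0.4704611 , 0.00526142, 0.1120199 ]), array([0.55985488, 0.0770009 , 0.11794295]))
  housing 78 [ 0  0  0  0  0  0  0  0  0  0  0  0  0  0  0  0  0  0  0  1 26 38 13  0] [ 0.56202202 -0.01060633  0.13608128]
  spout 68 [ 0  0  0  0  0  0  0  0 34 33  0  0  0  0  0  0  0  0  0  0  0  1  0  0] [0.47154223 0.07454366 0.05730457]
side knob [0.44692857 0.05473668 0.16866769] [0.46864416 0.07557594 0.20225378] 182
 topring 504 (array([ 0.46818875, -0.01023128,  0.1120935 ]), array([0.56340895, 0.07673946, 0.11794786]))
  housing 110 [ 0  0  0  0  0  0  0  0  0  0  0  0  0  0  0  0  0  0  0  1 31 64 14  0] [ 0.56411457 -0.00916332  0.13377691]
  spout 85 [ 0  0  0  0  0  0  0  0 41 39  0  0  0  0  0  0  0  0  0  0  0  5  0  0] [0.47560677 0.07101682 0.0593817 ]
wrist knob [0.45103031 0.05204648 0.16800189] [0.47183342 0.07383539 0.20137066] 2055
 topring 5966 (array([ 0.47039082, -0.01513985,  0.11200899]), array([0.56379514, 0.07488239, 0.11798604]))
  housing 1402 [  0   0   0   0   0
[... 1019 characters left out ...]
 0 133 132 0 0 0 0
575 363 391 398 399 399 399 399 399 0 0 321 321 380 399 0 0 0 0 0 0 0 0 0 0
600 136 289 294 298 338 362 381 399 135 0 0 346 397 399 0 0 0 0 0 0 0 0 0 0
625 136 138 136 147 241 288 380 379 135 0 314 347 399 347 0 0 0 0 0 0 0 0 0 0
650 135 132 0 337 334 272 327 143 136 134 346 347 347 347 0 0 0 0 0 0 0 0 0 0
675 0 350 0 0 334 250 257 170 137 0 346 347 347 346 0 0 0 0 0 0 0 0 0 0
700 0 0 0 224 239 225 212 166 0 0 0 0 0 0 0 0 0 0 0 0 0 0 0 0
725 389 388 389 389 389 389 388 399 399 399 399 399 399 389 388 388 399 363 0 0 0 0 0 0
750 399 389 389 388 399 399 389 387 0 0 0 399 399 398 399 388 399 363 0 0 0 0 0 0
775 399 389 0 0 0 398 0 0 0 0 0 399 399 388 399 0 399 363 0 0 0 0 0 0
```

View pics/wrist0.png

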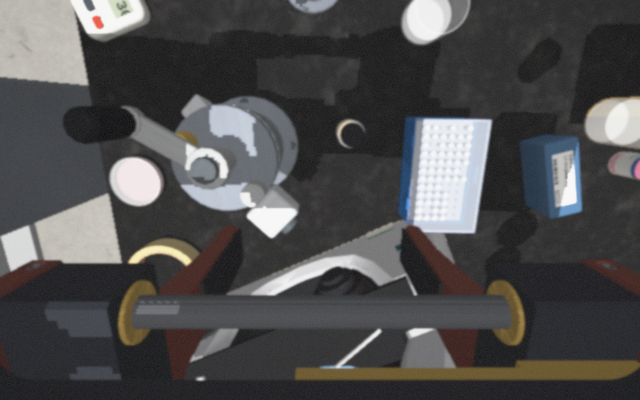

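Emit:
apply_moves([
  {"tx":1,"ty":-2,"jaw":0},
  {"tx":2,"ty":-4,"jaw":0},
  {"tx":3,"ty":-6,"jaw":0},
  {"tx":4,"ty":-8,"jaw":0},
  {"tx":5,"ty":-10,"jaw":0},
  {"tx":5.8,"ty":-12,"jaw":0},
  {"tx":6.2,"ty":-13.5,"jaw":0},
  {"tx":6.4,"ty":-14,"jaw":0},
  {"tx":6.4,"ty":-14,"jaw":0},
  {"tx":6.4,"ty":-14,"jaw":0},
  {"tx":6.4,"ty":-14,"jaw":0},
])

```text
invalid input at $.commands[0]: expected keys tx, ty, tz, rx, ry, rz, jaw
```

Run:
```python
from h import *
from scipy.optimize import least_squares as LS
print(arm.get_obs()["ee_pos"],arm.get_obs()["gripper_width"])
a=[]
for c in ["scene","side","wrist"]:
    M=T(c); im,d=optics.snapshot(c); a.append(im[:,:,::-1]); K=np.array(optics.camera_info(c)["K"])
    for l in ["mill","knob"]:
        for r in optics.pinpoint(c,l)[:1]: print(c,l,round(r["p"],2),w(M,r["xyz"]))
    v,u=np.nonzero(d>0); z=d[v,u]
    p=np.c_[(u-K[0,2])/K[0,0]*z,(v-K[1,2])/K[1,1]*z,z]@M[:3,:3].T+M[:3,3]
    q=p[:,:2]-[.515,.0305]; r=np.hypot(*q.T)
    for n,m in dict(body=(p[:,2]>.08)&(p[:,2]<.112)&(r<.05),nut=(p[:,2]>.161)&(p[:,2]<.169)&(r<.025),ktop=(p[:,2]>.197)&(p[:,2]<.204)&(r<.09)&(r>.04),kside=(p[:,2]>.165)&(p[:,2]<.194)&(r<.09)&(r>.04)).items():
        x=p[m]; 
        if len(x)<10: print(n,len(x)); continue
        if n in("body","kside"):
            R0=.046 if n=="body" else .011
            s=LS(lambda t:np.hypot(x[:,0]-t[0],x[:,1]-t[1])-R0,x[:,:2].mean(0),loss="soft_l1",f_scale=.001)
            print(n,len(x),s.x.round(4))
        else: print(n,len(x),x.mean(0).round(4),(x.min(0)/2+x.max(0)/2).round(4))
cv2.imwrite("pics/w1.png",a[2])
```

```text
[6.00000504e-01 1.46989329e-05 4.04628805e-01] 1.0021140384352114
scene mill 0.68 [0.5143 0.0272 0.0011]
scene knob 0.61 [0.4575 0.0621 0.1763]
body 366 [0.5157 0.0293]
nut 40 [0.5144 0.0326 0.165 ] [0.5152 0.0299 0.1641]
ktop 46 [0.4582 0.0664 0.1999] [0.4587 0.0652 0.2   ]
kside 107 [0.4598 0.0625]
side mill 0.82 [0.5133 0.0294 0.0025]
side knob 0.8 [0.4573 0.0633 0.178 ]
body 476 [0.5136 0.0287]
nut 47 [0.5131 0.0326 0.1652] [0.5139 0.0311 0.1652]
ktop 47 [0.458  0.0663 0.2003] [0.4577 0.0637 0.2001]
kside 132 [0.4578 0.062 ]
wrist mill 0.89 [0.5146 0.0274 0.0024]
wrist knob 0.88 [0.4629 0.0642 0.1753]
body 428 [0.516  0.0295]
nut 606 [0.5167 0.0301 0.1639] [0.5165 0.0295 0.1634]
ktop 856 [0.4616 0.0631 0.1989] [0.4616 0.063  0.1991]
kside 1011 [0.4598 0.063 ]
```

View pics/w1.png

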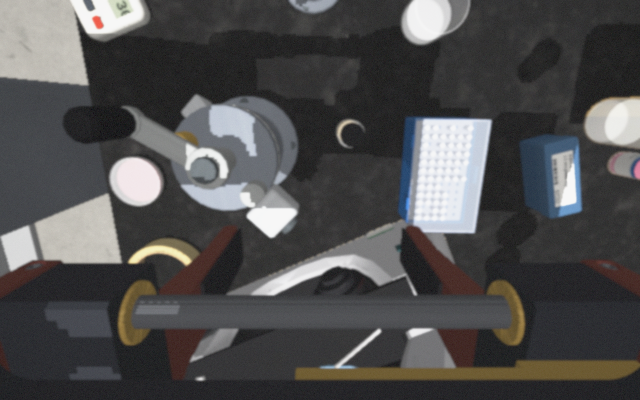

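Emit:
apply_moves([
  {"tx":1,"ty":-2,"tz":0,"rx":0,"ry":0,"rz":0,"jaw":0},
  {"tx":2,"ty":-5,"tz":0,"rx":0,"ry":0,"rz":0,"jaw":0},
  {"tx":4,"ty":-8,"tz":0,"rx":0,"ry":0,"rz":0,"jaw":0},
  {"tx":5,"ty":-11,"tz":0,"rx":0,"ry":0,"rz":0,"jaw":0},
  {"tx":6,"ty":-13,"tz":0,"rx":0,"ry":0,"rz":0,"jaw":0},
  {"tx":6.4,"ty":-14,"tz":0,"rx":0,"ry":0,"rz":0,"jaw":0},
  {"tx":6.4,"ty":-14,"tz":0,"rx":0,"ry":0,"rz":0,"jaw":0},
  {"tx":6.4,"ty":-14,"tz":0,"rx":0,"ry":0,"rz":0,"jaw":0},
  {"tx":6.4,"ty":-14,"tz":0,"rx":0,"ry":0,"rz":0,"jaw":0},
  {"tx":6.4,"ty":-14,"tz":0,"rx":0,"ry":0,"rz":0,"jaw":0},
], squeeze=40)

```text
clock: 1.88
ee_pos: [0.4607, 0.0636, 0.4043]
orientation: [-0.0, 0.707, 0.707, -0.0]
ft_force: [-0.5, 0.9, -0.0]
gripper_width: 0.501
finger_force: 0.0
```

Run:
```python
from h import *
o=arm.get_obs(); print(o["clock"],o["ee_pos"],o["orientation"],o["gripper_width"],o["ft_force"])
M=T("wrist"); im,d=optics.snapshot("wrist"); cv2.imwrite("pics/w2.png",im[:,:,::-1])
for l in ["mill","knob"]:
    for r in optics.pinpoint("wrist",l)[:1]: print(l,round(r["p"],2),w(M,r["xyz"]))
```

```text
1.8833 [0.46073434 0.06362786 0.40432712] [-1.18054902e-04  7.07345782e-01  7.06867648e-01 -2.41957520e-04] 0.5014759372347048 [-0.45796737  0.92014136 -0.04330649]
mill 0.81 [0.5156 0.0286 0.0034]
```

View pics/w2.png

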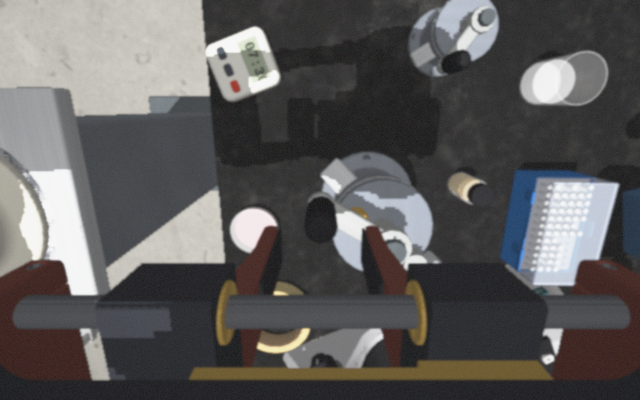

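Emit:
apply_moves([
  {"tx":0,"ty":0,"tz":1,"rx":0,"ry":0,"rz":0,"jaw":0},
  {"tx":0,"ty":0,"tz":2,"rx":0,"ry":0,"rz":0,"jaw":0},
  {"tx":0,"ty":0,"tz":3,"rx":0,"ry":0,"rz":0,"jaw":0},
  {"tx":0,"ty":0,"tz":4,"rx":0,"ry":0,"rz":0,"jaw":0},
  {"tx":0,"ty":0,"tz":5,"rx":0,"ry":0,"rz":0,"jaw":0},
  {"tx":0,"ty":0,"tz":5.6,"rx":0,"ry":0,"rz":0,"jaw":0},
  {"tx":0,"ty":0,"tz":6,"rx":0,"ry":0,"rz":0,"jaw":0},
  {"tx":0,"ty":0,"tz":6,"rx":0,"ry":0,"rz":0,"jaw":0},
  {"tx":0,"ty":0,"tz":6,"rx":0,"ry":0,"rz":0,"jaw":0},
  {"tx":0,"ty":0,"tz":6,"rx":0,"ry":0,"rz":0,"jaw":0},
])

```text
clock: 2.87
ee_pos: [0.4601, 0.064, 0.3453]
orientation: [0.0, 0.707, 0.707, 0.0]
ft_force: [0.1, 0.4, 0.5]
gripper_width: 0.499
finger_force: 0.0
```

Emit:
apply_moves([
  {"tx":0,"ty":0,"tz":0,"rx":0,"ry":0,"rz":0,"jaw":-0.3},
  {"tx":0,"ty":0,"tz":0,"rx":0,"ry":0,"rz":0,"jaw":-0.4},
  {"tx":0,"ty":0,"tz":0,"rx":0,"ry":0,"rz":0,"jaw":-0.5},
  {"tx":0,"ty":0,"tz":0,"rx":0,"ry":0,"rz":0,"jaw":-0.6},
  {"tx":0,"ty":0,"tz":0,"rx":0,"ry":0,"rz":0,"jaw":-0.8},
  {"tx":0,"ty":0,"tz":0,"rx":0,"ry":0,"rz":0,"jaw":-1},
  {"tx":0,"ty":0,"tz":0,"rx":0,"ry":0,"rz":0,"jaw":-1},
  {"tx":0,"ty":0,"tz":0,"rx":0,"ry":0,"rz":0,"jaw":-1},
  {"tx":0,"ty":0,"tz":0,"rx":0,"ry":0,"rz":0,"jaw":-1},
  {"tx":0,"ty":0,"tz":0,"rx":0,"ry":0,"rz":0,"jaw":-1},
], squeeze=40)

```text
clock: 3.7
ee_pos: [0.4601, 0.064, 0.3449]
orientation: [0.0, 0.707, 0.707, 0.0]
ft_force: [2.5, -0.7, 1.6]
gripper_width: 0.241
finger_force: 40.0
```

```bash
python3 - <<'E'
from h import *
o=arm.get_obs(); print(o["clock"],o["ee_pos"],o["gripper_width"],o["ft_force"],o["wrist_torque"])
E
cat > arc.py <<'E'
# arc.py cx cy a0 step n : cumulative tool shifts (cm) tx=dy, ty=dx, clockwise from angle a0 (deg), r=65mm
import sys; import numpy as np
a0,step,n=map(float,sys.argv[1:4]); a=np.radians(a0-step*np.arange(1,int(n)+1)); b=np.radians(a0)
for t in a: print(f"tx {6.5*(np.sin(t)-np.sin(b)):.2f} ty {6.5*(np.cos(t)-np.cos(b)):.2f}")
E
for a in 148 108 68 28; do echo $a; python3 arc.py $a 4 10; done
```

```text
3.7 [0.46011573 0.06395373 0.34487723] 0.24056779613536333 [ 2.47759238 -0.73450157  1.60374813] [-0.0798067  -0.27592827  0.00428328]
148
tx 0.38 ty 0.25
tx 0.73 ty 0.53
tx 1.07 ty 0.84
tx 1.39 ty 1.16
tx 1.68 ty 1.51
tx 1.94 ty 1.88
tx 2.18 ty 2.26
tx 2.40 ty 2.66
tx 2.58 ty 3.08
tx 2.74 ty 3.50
108
tx 0.13 ty 0.44
tx 0.22 ty 0.88
tx 0.28 ty 1.33
tx 0.31 ty 1.78
tx 0.31 ty 2.24
tx 0.28 ty 2.69
tx 0.22 ty 3.14
tx 0.13 ty 3.58
tx -0.00 ty 4.02
tx -0.16 ty 4.44
68
tx -0.18 ty 0.41
tx -0.40 ty 0.82
tx -0.64 ty 1.20
tx -0.90 ty 1.57
tx -1.20 ty 1.91
tx -1.51 ty 2.24
tx -1.85 ty 2.54
tx -2.21 ty 2.82
tx -2.58 ty 3.08
tx -2.98 ty 3.30
28
tx -0.41 ty 0.20
tx -0.83 ty 0.37
tx -1.26 ty 0.51
tx -1.70 ty 0.62
tx -2.15 ty 0.70
tx -2.60 ty 0.75
tx -3.05 ty 0.76
tx -3.50 ty 0.75
tx -3.96 ty 0.70
tx -4.40 ty 0.62
```

Emit:
apply_moves([
  {"tx":0.2,"ty":0.12,"tz":0,"rx":0,"ry":0,"rz":0,"jaw":-1},
  {"tx":0.55,"ty":0.38,"tz":0,"rx":0,"ry":0,"rz":0,"jaw":-1},
  {"tx":0.9,"ty":0.68,"tz":0,"rx":0,"ry":0,"rz":0,"jaw":-1},
  {"tx":1.23,"ty":1.0,"tz":0,"rx":0,"ry":0,"rz":0,"jaw":-1},
  {"tx":1.54,"ty":1.33,"tz":0,"rx":0,"ry":0,"rz":0,"jaw":-1},
  {"tx":1.81,"ty":1.69,"tz":0,"rx":0,"ry":0,"rz":0,"jaw":-1},
  {"tx":2.06,"ty":2.07,"tz":0,"rx":0,"ry":0,"rz":0,"jaw":-1},
  {"tx":2.29,"ty":2.46,"tz":0,"rx":0,"ry":0,"rz":0,"jaw":-1},
  {"tx":2.49,"ty":2.87,"tz":0,"rx":0,"ry":0,"rz":0,"jaw":-1},
  {"tx":2.62,"ty":3.18,"tz":0,"rx":0,"ry":0,"rz":0,"jaw":-1},
  {"tx":2.74,"ty":3.5,"tz":0,"rx":0,"ry":0,"rz":0,"jaw":-1},
])

```text
clock: 4.62
ee_pos: [0.4953, 0.092, 0.3448]
orientation: [-0.0, 0.707, 0.707, 0.0]
ft_force: [-1.2, 3.0, 5.1]
gripper_width: 0.242
finger_force: 40.0
```

```bash
python3 - <<'E'
from h import *
o=arm.get_obs(); p=o["ee_pos"]; q=p[:2]-[.515,.03]
print(o["clock"],p,np.hypot(*q),np.degrees(np.arctan2(q[1],q[0])),o["gripper_width"],o["ft_force"],o["wrist_torque"])
E
for a in 108 48 -12 -72 -132 168; do echo $a; python3 arc.py $a 5 12; done
```

```text
4.6167 [0.49532609 0.09196393 0.34480357] 0.06501224244639482 107.61494764476343 0.24193607103649978 [-1.21773013  3.00269507  5.06014504] [ 0.38189501  0.33321235 -0.02464938]
108
tx 0.15 ty 0.55
tx 0.25 ty 1.10
tx 0.31 ty 1.67
tx 0.31 ty 2.24
tx 0.27 ty 2.80
tx 0.18 ty 3.36
tx 0.03 ty 3.91
tx -0.16 ty 4.44
tx -0.39 ty 4.96
tx -0.67 ty 5.45
tx -0.99 ty 5.92
tx -1.35 ty 6.36
48
tx -0.40 ty 0.40
tx -0.83 ty 0.77
tx -1.29 ty 1.10
tx -1.78 ty 1.39
tx -2.29 ty 1.63
tx -2.82 ty 1.83
tx -3.37 ty 1.98
tx -3.93 ty 2.09
tx -4.49 ty 2.14
tx -5.06 ty 2.15
tx -5.62 ty 2.10
tx -6.18 ty 2.01
-12
tx -0.55 ty -0.14
tx -1.08 ty -0.33
tx -1.60 ty -0.57
tx -2.09 ty -0.85
tx -2.56 ty -1.17
tx -3.00 ty -1.53
tx -3.40 ty -1.92
tx -3.77 ty -2.36
tx -4.10 ty -2.82
tx -4.39 ty -3.31
tx -4.63 ty -3.82
tx -4.83 ty -4.35
-72
tx -0.15 ty -0.55
tx -0.25 ty -1.10
tx -0.31 ty -1.67
tx -0.31 ty -2.24
tx -0.27 ty -2.80
tx -0.18 ty -3.36
tx -0.03 ty -3.91
tx 0.16 ty -4.44
tx 0.39 ty -4.96
tx 0.67 ty -5.45
tx 0.99 ty -5.92
tx 1.35 ty -6.36
-132
tx 0.40 ty -0.40
tx 0.83 ty -0.77
tx 1.29 ty -1.10
tx 1.78 ty -1.39
tx 2.29 ty -1.63
tx 2.82 ty -1.83
tx 3.37 ty -1.98
tx 3.93 ty -2.09
tx 4.49 ty -2.14
tx 5.06 ty -2.15
tx 5.62 ty -2.10
tx 6.18 ty -2.01
168
tx 0.55 ty 0.14
tx 1.08 ty 0.33
tx 1.60 ty 0.57
tx 2.09 ty 0.85
tx 2.56 ty 1.17
tx 3.00 ty 1.53
tx 3.40 ty 1.92
tx 3.77 ty 2.36
tx 4.10 ty 2.82
tx 4.39 ty 3.31
tx 4.63 ty 3.82
tx 4.83 ty 4.35
```

Emit:
apply_moves([
  {"tx":0.15,"ty":0.55,"tz":0,"rx":0,"ry":0,"rz":0,"jaw":-1},
  {"tx":0.25,"ty":1.1,"tz":0,"rx":0,"ry":0,"rz":0,"jaw":-1},
  {"tx":0.31,"ty":1.67,"tz":0,"rx":0,"ry":0,"rz":0,"jaw":-1},
  {"tx":0.31,"ty":2.24,"tz":0,"rx":0,"ry":0,"rz":0,"jaw":-1},
  {"tx":0.27,"ty":2.8,"tz":0,"rx":0,"ry":0,"rz":0,"jaw":-1},
  {"tx":0.18,"ty":3.36,"tz":0,"rx":0,"ry":0,"rz":0,"jaw":-1},
  {"tx":0.03,"ty":3.91,"tz":0,"rx":0,"ry":0,"rz":0,"jaw":-1},
  {"tx":-0.16,"ty":4.44,"tz":0,"rx":0,"ry":0,"rz":0,"jaw":-1},
  {"tx":-0.39,"ty":4.96,"tz":0,"rx":0,"ry":0,"rz":0,"jaw":-1},
  {"tx":-0.67,"ty":5.45,"tz":0,"rx":0,"ry":0,"rz":0,"jaw":-1},
  {"tx":-0.99,"ty":5.92,"tz":0,"rx":0,"ry":0,"rz":0,"jaw":-1},
  {"tx":-1.35,"ty":6.36,"tz":0,"rx":0,"ry":0,"rz":0,"jaw":-1},
])

```text
clock: 5.62
ee_pos: [0.5596, 0.0782, 0.3449]
orientation: [0.0, 0.707, 0.707, 0.001]
ft_force: [3.5, 4.3, 4.1]
gripper_width: 0.241
finger_force: 40.0
```

Emit:
apply_moves([
  {"tx":-0.4,"ty":0.4,"tz":0,"rx":0,"ry":0,"rz":0,"jaw":-1},
  {"tx":-0.82,"ty":0.77,"tz":0,"rx":0,"ry":0,"rz":0,"jaw":-1},
  {"tx":-1.28,"ty":1.11,"tz":0,"rx":0,"ry":0,"rz":0,"jaw":-1},
  {"tx":-1.77,"ty":1.4,"tz":0,"rx":0,"ry":0,"rz":0,"jaw":-1},
  {"tx":-2.28,"ty":1.65,"tz":0,"rx":0,"ry":0,"rz":0,"jaw":-1},
  {"tx":-2.8,"ty":1.85,"tz":0,"rx":0,"ry":0,"rz":0,"jaw":-1},
  {"tx":-3.35,"ty":2.0,"tz":0,"rx":0,"ry":0,"rz":0,"jaw":-1},
  {"tx":-3.91,"ty":2.11,"tz":0,"rx":0,"ry":0,"rz":0,"jaw":-1},
  {"tx":-4.47,"ty":2.17,"tz":0,"rx":0,"ry":0,"rz":0,"jaw":-1},
  {"tx":-5.03,"ty":2.18,"tz":0,"rx":0,"ry":0,"rz":0,"jaw":-1},
  {"tx":-5.59,"ty":2.13,"tz":0,"rx":0,"ry":0,"rz":0,"jaw":-1},
  {"tx":-6.15,"ty":2.04,"tz":0,"rx":0,"ry":0,"rz":0,"jaw":-1},
])

```text
clock: 6.62
ee_pos: [0.5791, 0.0156, 0.3448]
orientation: [0.0, 0.707, 0.707, 0.0]
ft_force: [4.7, 1.0, 4.7]
gripper_width: 0.246
finger_force: 40.0
```

Emit:
apply_moves([
  {"tx":-0.55,"ty":-0.14,"tz":0,"rx":0,"ry":0,"rz":0,"jaw":-1},
  {"tx":-1.08,"ty":-0.33,"tz":0,"rx":0,"ry":0,"rz":0,"jaw":-1},
  {"tx":-1.6,"ty":-0.57,"tz":0,"rx":0,"ry":0,"rz":0,"jaw":-1},
  {"tx":-2.09,"ty":-0.85,"tz":0,"rx":0,"ry":0,"rz":0,"jaw":-1},
  {"tx":-2.56,"ty":-1.17,"tz":0,"rx":0,"ry":0,"rz":0,"jaw":-1},
  {"tx":-3.0,"ty":-1.53,"tz":0,"rx":0,"ry":0,"rz":0,"jaw":-1},
  {"tx":-3.4,"ty":-1.92,"tz":0,"rx":0,"ry":0,"rz":0,"jaw":-1},
  {"tx":-3.77,"ty":-2.36,"tz":0,"rx":0,"ry":0,"rz":0,"jaw":-1},
  {"tx":-4.1,"ty":-2.82,"tz":0,"rx":0,"ry":0,"rz":0,"jaw":-1},
  {"tx":-4.39,"ty":-3.31,"tz":0,"rx":0,"ry":0,"rz":0,"jaw":-1},
  {"tx":-4.63,"ty":-3.82,"tz":0,"rx":0,"ry":0,"rz":0,"jaw":-1},
  {"tx":-4.83,"ty":-4.35,"tz":0,"rx":0,"ry":0,"rz":0,"jaw":-1},
])

```text
clock: 7.62
ee_pos: [0.5345, -0.0321, 0.3447]
orientation: [-0.001, 0.707, 0.707, -0.001]
ft_force: [0.2, 2.8, 6.6]
gripper_width: 0.245
finger_force: 40.0
```

Emit:
apply_moves([
  {"tx":-0.15,"ty":-0.55,"tz":0,"rx":0,"ry":0,"rz":0,"jaw":-1},
  {"tx":-0.25,"ty":-1.1,"tz":0,"rx":0,"ry":0,"rz":0,"jaw":-1},
  {"tx":-0.31,"ty":-1.67,"tz":0,"rx":0,"ry":0,"rz":0,"jaw":-1},
  {"tx":-0.31,"ty":-2.24,"tz":0,"rx":0,"ry":0,"rz":0,"jaw":-1},
  {"tx":-0.27,"ty":-2.8,"tz":0,"rx":0,"ry":0,"rz":0,"jaw":-1},
  {"tx":-0.18,"ty":-3.36,"tz":0,"rx":0,"ry":0,"rz":0,"jaw":-1},
  {"tx":-0.03,"ty":-3.91,"tz":0,"rx":0,"ry":0,"rz":0,"jaw":-1},
  {"tx":0.16,"ty":-4.44,"tz":0,"rx":0,"ry":0,"rz":0,"jaw":-1},
  {"tx":0.39,"ty":-4.96,"tz":0,"rx":0,"ry":0,"rz":0,"jaw":-1},
  {"tx":0.67,"ty":-5.45,"tz":0,"rx":0,"ry":0,"rz":0,"jaw":-1},
  {"tx":0.99,"ty":-5.92,"tz":0,"rx":0,"ry":0,"rz":0,"jaw":-1},
  {"tx":1.35,"ty":-6.36,"tz":0,"rx":0,"ry":0,"rz":0,"jaw":-1},
])

```text
clock: 8.62
ee_pos: [0.4717, -0.0178, 0.3447]
orientation: [-0.0, 0.707, 0.707, 0.001]
ft_force: [6.9, 5.1, 3.1]
gripper_width: 0.241
finger_force: 40.0
```

Emit:
apply_moves([
  {"tx":0.4,"ty":-0.4,"tz":0,"rx":0,"ry":0,"rz":0,"jaw":-1},
  {"tx":0.83,"ty":-0.77,"tz":0,"rx":0,"ry":0,"rz":0,"jaw":-1},
  {"tx":1.29,"ty":-1.1,"tz":0,"rx":0,"ry":0,"rz":0,"jaw":-1},
  {"tx":1.78,"ty":-1.39,"tz":0,"rx":0,"ry":0,"rz":0,"jaw":-1},
  {"tx":2.29,"ty":-1.63,"tz":0,"rx":0,"ry":0,"rz":0,"jaw":-1},
  {"tx":2.82,"ty":-1.83,"tz":0,"rx":0,"ry":0,"rz":0,"jaw":-1},
  {"tx":3.37,"ty":-1.98,"tz":0,"rx":0,"ry":0,"rz":0,"jaw":-1},
  {"tx":3.93,"ty":-2.09,"tz":0,"rx":0,"ry":0,"rz":0,"jaw":-1},
  {"tx":4.49,"ty":-2.14,"tz":0,"rx":0,"ry":0,"rz":0,"jaw":-1},
  {"tx":5.06,"ty":-2.15,"tz":0,"rx":0,"ry":0,"rz":0,"jaw":-1},
  {"tx":5.62,"ty":-2.1,"tz":0,"rx":0,"ry":0,"rz":0,"jaw":-1},
  {"tx":6.18,"ty":-2.01,"tz":0,"rx":0,"ry":0,"rz":0,"jaw":-1},
])

```text
clock: 9.62
ee_pos: [0.4518, 0.0429, 0.3448]
orientation: [0.001, 0.707, 0.707, -0.0]
ft_force: [5.8, -2.6, 4.8]
gripper_width: 0.24
finger_force: 40.0
```

Emit:
apply_moves([
  {"tx":0.55,"ty":0.14,"tz":0,"rx":0,"ry":0,"rz":0,"jaw":-1},
  {"tx":1.08,"ty":0.34,"tz":0,"rx":0,"ry":0,"rz":0,"jaw":-1},
  {"tx":1.6,"ty":0.58,"tz":0,"rx":0,"ry":0,"rz":0,"jaw":-1},
  {"tx":2.1,"ty":0.87,"tz":0,"rx":0,"ry":0,"rz":0,"jaw":-1},
  {"tx":2.57,"ty":1.19,"tz":0,"rx":0,"ry":0,"rz":0,"jaw":-1},
  {"tx":3.01,"ty":1.56,"tz":0,"rx":0,"ry":0,"rz":0,"jaw":-1},
  {"tx":3.41,"ty":1.95,"tz":0,"rx":0,"ry":0,"rz":0,"jaw":-1},
  {"tx":3.79,"ty":2.4,"tz":0,"rx":0,"ry":0,"rz":0,"jaw":-1},
  {"tx":4.12,"ty":2.86,"tz":0,"rx":0,"ry":0,"rz":0,"jaw":-1},
  {"tx":4.41,"ty":3.36,"tz":0,"rx":0,"ry":0,"rz":0,"jaw":-1},
  {"tx":4.65,"ty":3.87,"tz":0,"rx":0,"ry":0,"rz":0,"jaw":-1},
  {"tx":4.85,"ty":4.4,"tz":0,"rx":0,"ry":0,"rz":0,"jaw":-1},
])

```text
clock: 10.62
ee_pos: [0.4953, 0.0921, 0.3447]
orientation: [-0.001, 0.707, 0.707, -0.001]
ft_force: [-1.3, 0.9, 6.6]
gripper_width: 0.243
finger_force: 40.0
```

Run:
```python
from h import *
o=arm.get_obs(); print(o["clock"],o["ee_pos"],o["ft_force"])
for c in ["scene","side"]:
    M=T(c); im,d=optics.snapshot(c)
    for r in optics.pinpoint(c,"knob")[:2]: print(c,round(r["p"],2),w(M,r["xyz"]))
    cv2.imwrite(f"pics/{c}3.png",cv2.resize(im[120:270,230:430,::-1],(800,600)))
```

```text
10.6167 [0.49534724 0.09205396 0.34469168] [-1.28865518  0.87979152  6.64961408]
scene 0.63 [0.4936 0.0932 0.1795]
side 0.72 [0.514  0.0316 0.0016]
```

View pics/side3.png

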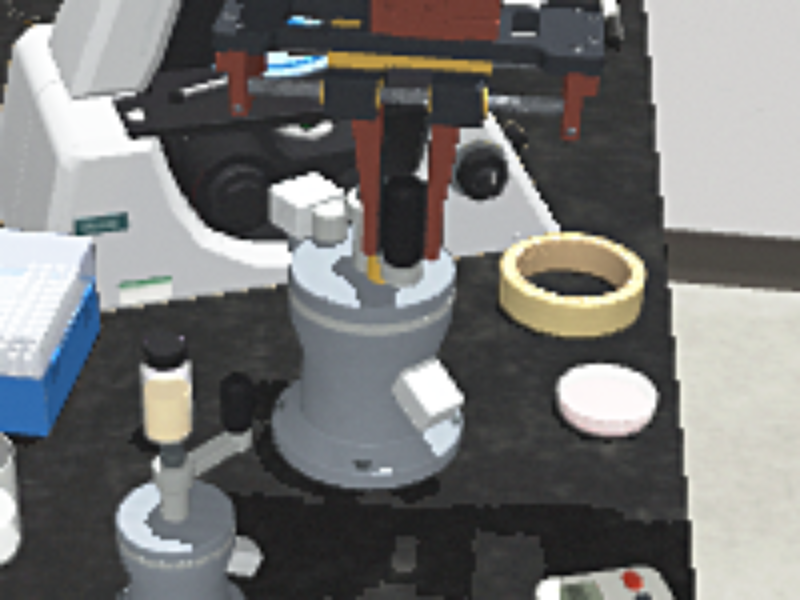

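The side view shows the knob at (405,215) held between the fingers with the crank following. The small mill is undisturbed, with its knob at (235,400). On to the second turn.

Emit:
apply_moves([
  {"tx":0.15,"ty":0.55,"tz":0,"rx":0,"ry":0,"rz":0,"jaw":-1},
  {"tx":0.25,"ty":1.1,"tz":0,"rx":0,"ry":0,"rz":0,"jaw":-1},
  {"tx":0.31,"ty":1.67,"tz":0,"rx":0,"ry":0,"rz":0,"jaw":-1},
  {"tx":0.31,"ty":2.24,"tz":0,"rx":0,"ry":0,"rz":0,"jaw":-1},
  {"tx":0.27,"ty":2.8,"tz":0,"rx":0,"ry":0,"rz":0,"jaw":-1},
  {"tx":0.18,"ty":3.36,"tz":0,"rx":0,"ry":0,"rz":0,"jaw":-1},
  {"tx":0.03,"ty":3.91,"tz":0,"rx":0,"ry":0,"rz":0,"jaw":-1},
  {"tx":-0.16,"ty":4.44,"tz":0,"rx":0,"ry":0,"rz":0,"jaw":-1},
  {"tx":-0.39,"ty":4.96,"tz":0,"rx":0,"ry":0,"rz":0,"jaw":-1},
  {"tx":-0.67,"ty":5.45,"tz":0,"rx":0,"ry":0,"rz":0,"jaw":-1},
  {"tx":-0.99,"ty":5.92,"tz":0,"rx":0,"ry":0,"rz":0,"jaw":-1},
  {"tx":-1.35,"ty":6.36,"tz":0,"rx":0,"ry":0,"rz":0,"jaw":-1},
])

```text
clock: 11.82
ee_pos: [0.5593, 0.0789, 0.3448]
orientation: [-0.001, 0.707, 0.707, 0.0]
ft_force: [2.1, 4.2, 6.1]
gripper_width: 0.241
finger_force: 40.0
```

Emit:
apply_moves([
  {"tx":-0.4,"ty":0.4,"tz":0,"rx":0,"ry":0,"rz":0,"jaw":-1},
  {"tx":-0.83,"ty":0.77,"tz":0,"rx":0,"ry":0,"rz":0,"jaw":-1},
  {"tx":-1.29,"ty":1.1,"tz":0,"rx":0,"ry":0,"rz":0,"jaw":-1},
  {"tx":-1.78,"ty":1.39,"tz":0,"rx":0,"ry":0,"rz":0,"jaw":-1},
  {"tx":-2.29,"ty":1.63,"tz":0,"rx":0,"ry":0,"rz":0,"jaw":-1},
  {"tx":-2.82,"ty":1.83,"tz":0,"rx":0,"ry":0,"rz":0,"jaw":-1},
  {"tx":-3.37,"ty":1.98,"tz":0,"rx":0,"ry":0,"rz":0,"jaw":-1},
  {"tx":-3.93,"ty":2.09,"tz":0,"rx":0,"ry":0,"rz":0,"jaw":-1},
  {"tx":-4.49,"ty":2.14,"tz":0,"rx":0,"ry":0,"rz":0,"jaw":-1},
  {"tx":-5.06,"ty":2.15,"tz":0,"rx":0,"ry":0,"rz":0,"jaw":-1},
  {"tx":-5.62,"ty":2.1,"tz":0,"rx":0,"ry":0,"rz":0,"jaw":-1},
  {"tx":-6.18,"ty":2.01,"tz":0,"rx":0,"ry":0,"rz":0,"jaw":-1},
])

```text
clock: 12.82
ee_pos: [0.5795, 0.0163, 0.3448]
orientation: [-0.0, 0.707, 0.707, 0.0]
ft_force: [3.0, -0.3, 6.3]
gripper_width: 0.24
finger_force: 40.0
```

Emit:
apply_moves([
  {"tx":-0.55,"ty":-0.14,"tz":0,"rx":0,"ry":0,"rz":0,"jaw":-1},
  {"tx":-1.08,"ty":-0.33,"tz":0,"rx":0,"ry":0,"rz":0,"jaw":-1},
  {"tx":-1.6,"ty":-0.57,"tz":0,"rx":0,"ry":0,"rz":0,"jaw":-1},
  {"tx":-2.09,"ty":-0.85,"tz":0,"rx":0,"ry":0,"rz":0,"jaw":-1},
  {"tx":-2.56,"ty":-1.17,"tz":0,"rx":0,"ry":0,"rz":0,"jaw":-1},
  {"tx":-3.0,"ty":-1.53,"tz":0,"rx":0,"ry":0,"rz":0,"jaw":-1},
  {"tx":-3.4,"ty":-1.92,"tz":0,"rx":0,"ry":0,"rz":0,"jaw":-1},
  {"tx":-3.77,"ty":-2.36,"tz":0,"rx":0,"ry":0,"rz":0,"jaw":-1},
  {"tx":-4.1,"ty":-2.82,"tz":0,"rx":0,"ry":0,"rz":0,"jaw":-1},
  {"tx":-4.39,"ty":-3.31,"tz":0,"rx":0,"ry":0,"rz":0,"jaw":-1},
  {"tx":-4.63,"ty":-3.82,"tz":0,"rx":0,"ry":0,"rz":0,"jaw":-1},
  {"tx":-4.83,"ty":-4.35,"tz":0,"rx":0,"ry":0,"rz":0,"jaw":-1},
])

```text
clock: 13.82
ee_pos: [0.5352, -0.0318, 0.3447]
orientation: [-0.001, 0.707, 0.707, -0.001]
ft_force: [0.6, 0.9, 8.0]
gripper_width: 0.242
finger_force: 40.0
```

Emit:
apply_moves([
  {"tx":-0.15,"ty":-0.55,"tz":0,"rx":0,"ry":0,"rz":0,"jaw":-1},
  {"tx":-0.25,"ty":-1.1,"tz":0,"rx":0,"ry":0,"rz":0,"jaw":-1},
  {"tx":-0.31,"ty":-1.67,"tz":0,"rx":0,"ry":0,"rz":0,"jaw":-1},
  {"tx":-0.31,"ty":-2.24,"tz":0,"rx":0,"ry":0,"rz":0,"jaw":-1},
  {"tx":-0.27,"ty":-2.8,"tz":0,"rx":0,"ry":0,"rz":0,"jaw":-1},
  {"tx":-0.18,"ty":-3.36,"tz":0,"rx":0,"ry":0,"rz":0,"jaw":-1},
  {"tx":-0.03,"ty":-3.91,"tz":0,"rx":0,"ry":0,"rz":0,"jaw":-1},
  {"tx":0.16,"ty":-4.44,"tz":0,"rx":0,"ry":0,"rz":0,"jaw":-1},
  {"tx":0.39,"ty":-4.96,"tz":0,"rx":0,"ry":0,"rz":0,"jaw":-1},
  {"tx":0.67,"ty":-5.45,"tz":0,"rx":0,"ry":0,"rz":0,"jaw":-1},
  {"tx":0.99,"ty":-5.92,"tz":0,"rx":0,"ry":0,"rz":0,"jaw":-1},
  {"tx":1.35,"ty":-6.36,"tz":0,"rx":0,"ry":0,"rz":0,"jaw":-1},
])

```text
clock: 14.82
ee_pos: [0.4721, -0.0177, 0.3447]
orientation: [-0.001, 0.707, 0.707, 0.001]
ft_force: [4.4, 3.0, 5.0]
gripper_width: 0.242
finger_force: 40.0
```

Emit:
apply_moves([
  {"tx":0.4,"ty":-0.4,"tz":0,"rx":0,"ry":0,"rz":0,"jaw":-1},
  {"tx":0.83,"ty":-0.77,"tz":0,"rx":0,"ry":0,"rz":0,"jaw":-1},
  {"tx":1.29,"ty":-1.1,"tz":0,"rx":0,"ry":0,"rz":0,"jaw":-1},
  {"tx":1.78,"ty":-1.39,"tz":0,"rx":0,"ry":0,"rz":0,"jaw":-1},
  {"tx":2.29,"ty":-1.63,"tz":0,"rx":0,"ry":0,"rz":0,"jaw":-1},
  {"tx":2.82,"ty":-1.83,"tz":0,"rx":0,"ry":0,"rz":0,"jaw":-1},
  {"tx":3.37,"ty":-1.98,"tz":0,"rx":0,"ry":0,"rz":0,"jaw":-1},
  {"tx":3.93,"ty":-2.09,"tz":0,"rx":0,"ry":0,"rz":0,"jaw":-1},
  {"tx":4.49,"ty":-2.14,"tz":0,"rx":0,"ry":0,"rz":0,"jaw":-1},
  {"tx":5.06,"ty":-2.15,"tz":0,"rx":0,"ry":0,"rz":0,"jaw":-1},
  {"tx":5.62,"ty":-2.1,"tz":0,"rx":0,"ry":0,"rz":0,"jaw":-1},
  {"tx":6.18,"ty":-2.01,"tz":0,"rx":0,"ry":0,"rz":0,"jaw":-1},
])

```text
clock: 15.82
ee_pos: [0.4523, 0.0437, 0.3447]
orientation: [0.0, 0.707, 0.707, -0.0]
ft_force: [4.3, -1.9, 4.9]
gripper_width: 0.238
finger_force: 40.0
```

Emit:
apply_moves([
  {"tx":0.55,"ty":0.14,"tz":0,"rx":0,"ry":0,"rz":0,"jaw":-1},
  {"tx":1.08,"ty":0.33,"tz":0,"rx":0,"ry":0,"rz":0,"jaw":-1},
  {"tx":1.6,"ty":0.57,"tz":0,"rx":0,"ry":0,"rz":0,"jaw":-1},
  {"tx":2.09,"ty":0.85,"tz":0,"rx":0,"ry":0,"rz":0,"jaw":-1},
  {"tx":2.47,"ty":1.1,"tz":0,"rx":0,"ry":0,"rz":0,"jaw":-1},
  {"tx":2.74,"ty":1.31,"tz":0,"rx":0,"ry":0,"rz":0,"jaw":-1},
  {"tx":2.91,"ty":1.46,"tz":0,"rx":0,"ry":0,"rz":0,"jaw":-1},
  {"tx":3.0,"ty":1.53,"tz":0,"rx":0,"ry":0,"rz":0,"jaw":-1},
  {"tx":3.0,"ty":1.53,"tz":0,"rx":0,"ry":0,"rz":0,"jaw":-1},
  {"tx":3.0,"ty":1.53,"tz":0,"rx":0,"ry":0,"rz":0,"jaw":-1},
  {"tx":3.0,"ty":1.53,"tz":0,"rx":0,"ry":0,"rz":0,"jaw":-1},
])

```text
clock: 16.73
ee_pos: [0.4674, 0.0736, 0.3447]
orientation: [-0.0, 0.707, 0.707, -0.001]
ft_force: [1.5, -0.6, 6.2]
gripper_width: 0.241
finger_force: 40.0
```

Emit:
apply_moves([
  {"tx":0,"ty":0,"tz":0,"rx":0,"ry":0,"rz":0,"jaw":-0.4},
  {"tx":0,"ty":0,"tz":0,"rx":0,"ry":0,"rz":0,"jaw":-0.2},
  {"tx":0,"ty":0,"tz":0,"rx":0,"ry":0,"rz":0,"jaw":-0.1},
  {"tx":0,"ty":0,"tz":0,"rx":0,"ry":0,"rz":0,"jaw":-0.1},
  {"tx":0,"ty":0,"tz":0,"rx":0,"ry":0,"rz":0,"jaw":-0.1},
  {"tx":0,"ty":0,"tz":0,"rx":0,"ry":0,"rz":0,"jaw":-0.1},
  {"tx":0,"ty":0,"tz":0,"rx":0,"ry":0,"rz":0,"jaw":-0.1},
  {"tx":0,"ty":0,"tz":0,"rx":0,"ry":0,"rz":0,"jaw":-0.1},
])

```text
clock: 17.4
ee_pos: [0.4676, 0.0736, 0.3446]
orientation: [-0.0, 0.707, 0.707, -0.0]
ft_force: [0.2, 0.2, 0.7]
gripper_width: 0.451
finger_force: 0.0
```

Emit:
apply_moves([
  {"tx":0,"ty":0,"tz":-0.5,"rx":0,"ry":0,"rz":0,"jaw":-0.1},
  {"tx":0,"ty":0,"tz":-1.5,"rx":0,"ry":0,"rz":0,"jaw":-0.1},
  {"tx":0,"ty":0,"tz":-3,"rx":0,"ry":0,"rz":0,"jaw":-0.1},
  {"tx":0,"ty":0,"tz":-4.5,"rx":0,"ry":0,"rz":0,"jaw":-0.1},
  {"tx":0,"ty":0,"tz":-6,"rx":0,"ry":0,"rz":0,"jaw":-0.1},
  {"tx":0,"ty":4,"tz":-7,"rx":0,"ry":0,"rz":0,"jaw":-0.1},
  {"tx":-2,"ty":7,"tz":-7,"rx":0,"ry":0,"rz":0,"jaw":-0.1},
  {"tx":-4,"ty":10,"tz":-7,"rx":0,"ry":0,"rz":0,"jaw":-0.1},
  {"tx":-6,"ty":12,"tz":-7,"rx":0,"ry":0,"rz":0,"jaw":-0.1},
  {"tx":-6,"ty":12,"tz":-7,"rx":0,"ry":0,"rz":0,"jaw":-0.1},
  {"tx":-6,"ty":12,"tz":-7,"rx":0,"ry":0,"rz":0,"jaw":-0.1},
  {"tx":-6,"ty":12,"tz":-7,"rx":0,"ry":0,"rz":0,"jaw":-0.1},
])

```text
clock: 18.4
ee_pos: [0.5873, 0.0138, 0.4153]
orientation: [-0.0, 0.707, 0.707, 0.0]
ft_force: [0.1, 0.1, 0.5]
gripper_width: 0.449
finger_force: 0.0
```

```bash
for c in scene side wrist; do :; done
python3 - <<'E'
from h import *
o=arm.get_obs(); print(o["clock"],o["ee_pos"],o["ft_force"])
for c in ["scene","side","wrist"]:
    M=T(c); im,d=optics.snapshot(c); np.save(c+"0.npy",d)
    for l in ["mill","knob","small_knob"]:
        for r in optics.pinpoint(c,l)[:1]: print(c,l,round(r["p"],2),w(M,r["xyz"]))
    if c=="wrist": cv2.imwrite("pics/w4.png",im[:,:,::-1])
E
python3 an.py | head -24
```

```text
18.4 [0.58734871 0.01383436 0.41527007] [0.06862428 0.09612749 0.48607739]
scene mill 0.83 [ 5.164e-01  2.950e-02 -4.000e-04]
scene knob 0.48 [0.4636 0.0744 0.1757]
scene small_knob 0.51 [0.5663 0.1731 0.1141]
side mill 0.8 [0.5126 0.0294 0.0024]
side knob 0.74 [0.4626 0.0738 0.1796]
side small_knob 0.63 [0.5586 0.1719 0.1137]
wrist mill 0.76 [0.5168 0.0282 0.0019]
wrist knob 0.8 [0.4706 0.0762 0.1757]
scene knob [0.45547574 0.06494551 0.16801694] [0.47663696 0.08450784 0.20239362] 159
 topring 386 (array([ 0.46959527, -0.00309601,  0.11200363]), array([0.56061904, 0.07677614, 0.11794711]))
  housing 81 [ 0  0  0  0  0  0  0  0  0  0  0  0  0  0  0  0  0  0  0  1 28 40 12  0] [ 0.56190117 -0.01039177  0.13594221]
  spout 67 [ 0  0  0  0  0  0  0  0 34 32  0  0  0  0  0  0  0  0  0  0  0  1  0  0] [0.471962   0.07458296 0.05696212]
side knob [0.45379397 0.06076687 0.16833339] [0.47562951 0.08535444 0.20260569] 191
 topring 472 (array([ 0.46800998, -0.00933494,  0.11213901]), array([0.55882978, 0.07646293, 0.11792237]))
  housing 110 [ 0  0  0  0  0  0  0  0  0  0  0  0  0  0  0  0  0 
[... 668 characters left out ...]
-224, -199, -175, -149, -124, -99, -74, -49, -24, 0, 25, 50, 75, 100, 125, 150, 175, 200, 225, 250, 275]
300 0 0 0 0 0 0 0 0 0 0 0 0 0 0 0 0 0 0 0 0 0 0 0 0
325 0 0 0 0 0 0 0 0 0 0 0 0 0 0 0 0 0 0 0 0 0 0 0 0
350 0 0 0 0 0 0 0 0 0 0 0 0 0 0 0 0 0 0 0 0 0 0 0 0
375 0 0 0 0 0 0 0 0 0 0 0 0 0 0 0 0 0 0 0 0 0 0 0 0
400 0 0 0 0 0 0 0 0 0 0 0 0 0 0 0 0 0 0 0 0 0 0 0 0
425 0 0 0 0 0 0 0 0 0 0 0 0 0 0 0 0 0 0 0 0 0 0 0 0
450 0 0 0 134 136 135 0 0 0 0 0 0 0 0 202 202 0 0 0 0 0 0 0 0
475 0 135 135 135 137 136 0 0 0 0 0 358 358 358 185 175 0 0 0 0 0 0 0 0
500 136 136 135 136 136 135 136 0 0 0 0 358 359 358 350 0 0 0 0 0 0 0 0 0
525 135 136 213 279 265 135 136 0 0 0 138 399 399 399 336 0 0 0 0 0 0 0 0 0
```

View pics/w4.png

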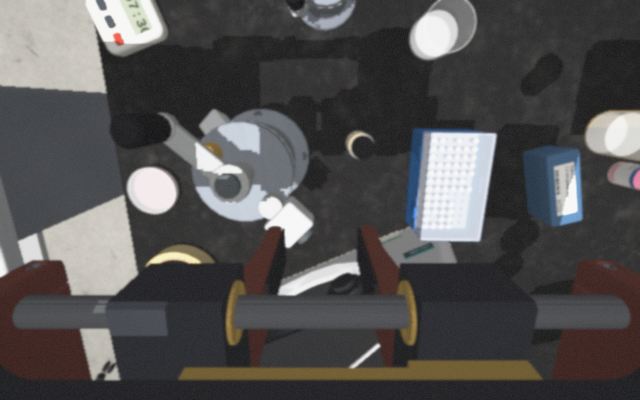

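The wrist view shows the crank standing over the spout, with the knob at (140,130). The hub is at (228,182) and the housing opposite at (288,222). The gripper is clear and the small mill hasn't moved.

```bash
python3 -c "
from bench import arm
print(arm.job_done())"
```

```text
the job is handed in; nothing more can be done
None
```

The larger mill's crank was turned two full turns clockwise at about 6 s per turn, held in the gripper throughout, then released over the spout; the small mill was not touched, and the job was handed in at about 18.5 s.

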